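Unlock the counter caddy, bring the till roll to the front and hold it there

TASK

The revolving caddy on the counter is locked for the night. Pull its locking pin straight up out of the front socket, where a snap holds it, and stand it in the parking hole on the left of the caddy's front rail. Then turn the caddy until the cup with the paper till roll is squarely at the front, where the wedge on the front rail points, and finish while still holding the turntable firmly and still there, since it spins freely and a colleague is about to take the roll out for the receipt printer; keep everything in its cup and leave the other things on the counter where they are.

Things in the scene. Friction and masses are not known exactly. Their poses are not given: they have to be found in the camera images.
- base: fixed wooden plinth, darker than the turntable, 273 x 210 mm, top 30 mm above the counter. Origin on the counter below the turntable's axis; -x is the caddy's front, +y its left seen from the robot. Its front rail reaches 90 to 165 mm before the axis, with a black index wedge in the middle. The lock socket (11 mm wide, 25 mm deep, vertical) is 118 mm straight before the axis
- turntable: light-wood turntable, 210 mm across, top at 40 mm, turning freely and endlessly either way (friction 0.02 N m, no notches) once the pin is out. Four open cups (51 mm inside, 57 mm outside, rim at 78 mm, floor at 42 mm) 72 mm from the axis, 90 degrees apart. Steel lock ear on the rim midway between two cups, to 134 mm from the axis. Origin on the axis at 32 mm; -x points to the ear, z up
- knob_grip (a point): middle of the round black knob on the central stem, 42 mm across and 36 mm high, turning with the turntable; this point lies on the axis, 168 mm above the counter, knob top at 186 mm; stem 16 mm thick below it
- pin_grip (a point): middle of the locking pin's round black handle, 18 mm thick, 55 mm long. Pin upright, 95 mm long: steel shank 10 x 35 mm, bevelled tip, collar 24 mm wide, then the handle. This point is 70 mm above the tip, 25 mm below the top; z runs tip to handle. At the start it stands through the ear in the lock socket, 35 mm deep; a snap holds it: about 9 N of pull over the first 6 mm, then rubbing. 0.05 kg
- pin_tip (a point): lower end of the locking pin's shank, on its axis
- park_hole (a point): centre of the mouth of the parking hole, in the left of the front rail, 30 mm above the counter: vertical, round, 15 mm wide, 25 mm deep, with a 2 mm bevel and a thin metal ring round it. A parked pin stands on the hole's floor, collar 10 mm above the rail
- paper_roll_mid (a point): middle (half-way up) of the plain white paper till roll, 44 mm across and 79 mm high with a small hole in its top, 0.16 kg, standing upright loose in one of the four cups with about 3 mm of play all round; much bigger than the spools in the other cups
- front_mark (a point): the front place: the point 72 mm in front of the turntable's axis, above the line of the wedge and the lock socket, 42 mm above the counter (inner floor of a cup that stands exactly at the front). Belongs to the fixed plinth
- spool_a_mid (a point): middle of a thread spool with white end flanges, 28 mm across and 48 mm high, standing loose in a cup (it may lean there)
- spool_b_mid (a point): middle of the second thread spool, same size, standing loose in a cup
- spool_c_mid (a point): middle of the third thread spool, same size, standing loose in a cup
- pin_tin: round tin, 69 mm across, 26 mm high, on the counter left of the caddy's front; origin under its centre; leave it
- tag_stack: banded stack of paper tags, 88 x 48 x 16 mm, on the counter right of the caddy's front; origin under its centre; leave it
- cream_pot: low round pot, 90 mm across, 32 mm high; leave it
- stapler: stapler, 150 x 36 x 50 mm; leave it
- button_box: small carton, 55 x 85 x 30 mm; leave it
Things that resemble listed ones, but are neither listed nor needed, are in the scene too. Of the things shaped like the part that bears pin_grip, the black one is meant.

How it is judged:
By the outcome, as a careful person would: the job done as asked, in the order asked, and still so for the second after the job is handed in, while the arm keeps its last pose, push and grip.
It also fails if it takes over 59 s, if anything falls off the work surface, if the arm or the gripper's body presses on something with over 40 N, if the wrist force passes 120 N, or if a joint passes its speed limit or range.

ROBOT

A 6-joint arm with a two-finger parallel gripper is mounted at the origin on a cart in front of the work surface, level with it; the furniture and walls round the work are solid. World frame = base frame: x ahead of the robot, y to its left, z up, the work surface at z = 0. Lengths are in m, angles in rad, forces in N, time in s.
With the tool pointing down it reaches from about 0.375 to 0.9 m from the base axis. Payload 3.1 kg.
Tool frame: the origin (TCP) lies on the centre line of the jaws, within the pads' length; the fingertips stand robot.finger_overhang ahead of it and the grasp point (between the pads) lies 2 mm behind it (robot.finger_overhang is the distance from the TCP to the fingertips, in m); z points along the fingers, y is the direction in which the jaws open and shut (so a half turn about z gives the same grasp; the last joint's range is limited). The gripper opens to 87 mm and grips with 3 to 60 N. Pads are 19 mm wide; open, the fingers measure 117 mm over their backs; the gripper's body (75 mm by 190 mm) begins 51 mm behind the grasp point.
Start: joints at [-0.178, 0.527, 1.433, -0, 1.181, -0.178], TCP at [0.625, 0, 0.24] pointing down, gripper open.
Joint ranges: [-3.08, 3.08], [-0.75, 2.2], [0.22, 2.44], [-1.43, 4.57], [0, 2.65], [-2.85, 2.85]. Speed limits (rad/s): [2.79, 2.79, 3.14, 3.14, 3.14, 3.14].

INTERFACE

Orientations are given as a unit quaternion [x, y, z, w].
In Python, from rig import robot gives the robot as it stands. The module is installed in compiled form; this text tells all that it offers.
- The arm moves only by the tool step_arm, never from a script. Its arguments are lists of equal length, an entry for each row: "slide": the shift along the tool's x, y, z in mm, a list of three; "twist": the turn about the tool's z in degrees. A call has 1 to 20 rows; each row shifts and turns the commanded pose from where the row before left it, along the tool's axes as they then stand; what a row does not reach is not made up. A row lasts 1/12 s, in which the tool goes at most 41.7 mm and 7.16 degrees, less where a joint would pass 70% of its speed; a pose out of reach is approached as far as the arm can. A call is refused whole if a number of a shift passes 41.7 or a number of a turn 7.16, either way. A call with a gripper value outside its range is refused whole. "jaw" is the finger opening in mm, from 0 to 87, set as the call begins (left out, the last holds). The fingers move at their own pace and stop on an object; "force" is the grip in N (left out, the last holds). Time passes only in rows, so rows that do not move let the fingers close. It gives the time, the measured TCP pose, the force and the opening at its end, in the units of the state.
- robot.get_obs(): the state, without advancing time (a new reading comes with each control period).
- robot.camera(name): name is "scene" or "side" or "wrist"; returns a dict with "color" (400x640x3 uint8, blue, green, red), "depth" (400x640 float32, m along the optical axis (not along the pixel's ray), 0 where there is no reading), "camera_matrix" (3x3 intrinsics, pixels), "k1" (the pictures are not rectified: a ray, as slopes to the right and down, at radius r is drawn at 1 + k1 r^2 times it, then the intrinsics apply), "origin" and "orientation" of the camera in the world. Camera axes: x right, y down, z forward; pixel columns grow to the right and rows downward; lengths in m; the calibration is good to about 2 mm. A picture is of the moment at which its call begins.
- robot.hand_in(): hands the job in, once; it reports no verdict.
The state is a dict: "time": time; "q": joint angles; "joint_velocities": joint speeds; "joint_torque": joint torques, N m; "position": TCP position; "tool_rot": TCP orientation; "ft_force": force on the tool from outside, world axes, zero at the start; "moment": the same for the moment, N m; "grip_width": finger opening in m.
Only numpy, scipy, OpenCV 4.12 (cv2) and the standard library are available. Lean on these libraries where they do the work, as an engineer would, in place of code of your own. Each camera call takes 0.05 s, during which the arm holds its last target.

## Working session

There is one attempt and no reset: what is moved stays moved. The work goes in short steps, Python scripts to look and compute and a tool call to move; the robot and the scene stay as the last step left them, time stands still between calls to the robot, and variables do not carry over. Pictures are saved under pics/ and viewed, and the job is handed in when it is done.

Besides the shell and the picture viewer there is one more tool, called after "Emit:" in YAML: its name, and indented under it one key for each argument. step_arm: Moves the arm, as the interface text tells. Its arguments: {"type":"object","properties":{"slide":{"type":"array","items":{"type":"array","items":{"type":"number"}}},"twist":{"type":"array","items":{"type":"number"}},"jaw":{"type":"number"},"force":{"type":"number"}},"required":["slide","twist"]}

```bash
mkdir -p pics
cat > h.py <<'E'
import numpy as np, cv2
from scipy.spatial.transform import Rotation as R
from rig import robot
def snap(n,tag):
    c=robot.camera(n); cv2.imwrite(f'pics/{tag}.png',c['color']); np.savez(f'pics/{tag}.npz',**{k:np.array(v) for k,v in c.items()}); return c
def load(tag): return dict(np.load(f'pics/{tag}.npz'))
def ray(c,u,v):
    K=c['camera_matrix'];k=float(c['k1'])
    d=cv2.undistortPoints(np.array([[[u,v]]],float),K,np.array([k,0,0,0,0.]))[0,0]
    r=R.from_quat(c['orientation']).apply([d[0],d[1],1]); return np.array(c['origin']),r
def onz(c,u,v,z):
    o,r=ray(c,u,v); return o+r*(z-o[2])/r[2]
def proj(c,p):
    K=c['camera_matrix'];k=float(c['k1'])
    q=R.from_quat(c['orientation']).inv().apply(np.array(p)-c['origin'])
    s=q[:2]/q[2]; s=s*(1+k*(s@s)); return K[0,0]*s[0]+K[0,2],K[1,1]*s[1]+K[1,2]
def tri(*cuv):
    A=np.zeros((3,3));b=np.zeros(3)
    for c,u,v in cuv:
        o,r=ray(c,u,v);r=r/np.linalg.norm(r);P=np.eye(3)-np.outer(r,r);A+=P;b+=P@o
    return np.linalg.solve(A,b)
E
python3 - <<'E'
from h import *
for n in ['scene','side','wrist']:
    c=snap(n,n+'0'); print(n,c['camera_matrix'].tolist(),c['k1'],c['origin'],c['orientation'])
print(robot.get_obs(), robot.finger_overhang)
E
```

```text
scene [[409.3653477078468, 0.0, 327.120318658442], [0.0, 409.3653477078468, 201.96579657963406], [0.0, 0.0, 1.0]] -0.01970061191350318 [-0.40183973 -0.46759881  0.87113103] [ 0.78146802 -0.40619838  0.22281964 -0.41792585]
side [[401.7980540617393, 0.0, 313.5787250525047], [0.0, 401.7980540617393, 202.42717760273686], [0.0, 0.0, 1.0]] -0.01976223122032516 [0.29204566 1.27827578 0.55788923] [-0.07278822  0.81894393 -0.56668273  0.05388319]
wrist [[349.9086335599199, 0.0, 321.1901722275704], [0.0, 349.9086335599199, 201.95845652956535], [0.0, 0.0, 1.0]] -0.046423473806151236 [0.62496618 0.07437577 0.3843613 ] [ 9.90717578e-01  1.54093426e-04 -1.17086171e-03  1.35931178e-01]
{'time': 0.15, 'q': array([-1.78477824e-01,  5.28264598e-01,  1.43361876e+00,  7.67258274e-06,
        1.18138930e+00, -1.78503409e-01]), 'joint_velocities': array([ 5.88412453e-04, -3.26931941e-03, -4.69213799e-03,  4.25861489e-04,
       -9.58881243e-05, -3.13166306e-03]), 'joint_torque': array([ 9.14956272e-04, -4.40429199e+01, -1.76841742e+01,  6.33679633e-02,
        5.52540855e-02, -1.06930895e-04]), 'position': array([6.24463518e-01, 1.42184405e-04, 2.38785618e-01]), 'tool_rot': array([ 7.07098518e-01,  7.07114546e-01, -4.76162473e-04, -6.92011944e-04]), 'ft_force': array([-0.39524415,  0.51008821, -0.71699668]), 'moment': array([-0.00164738, -0.04132598, -0.0113892 ]), 'grip_width': 0.08705515412576659} 0.017
```

View pics/scene0.png

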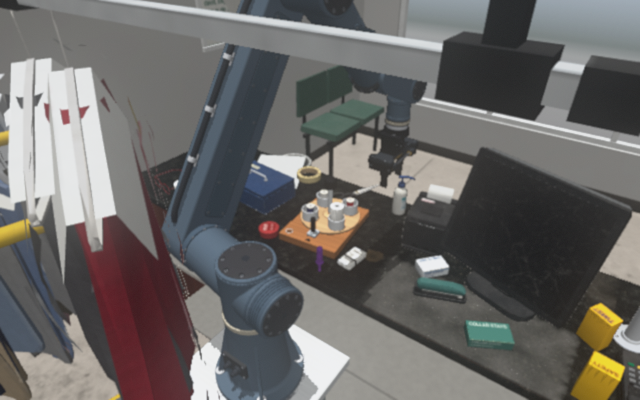

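View pics/side0.png

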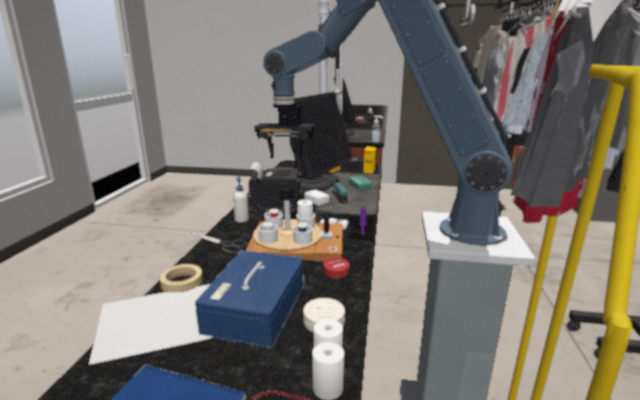

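View pics/wrist0.png

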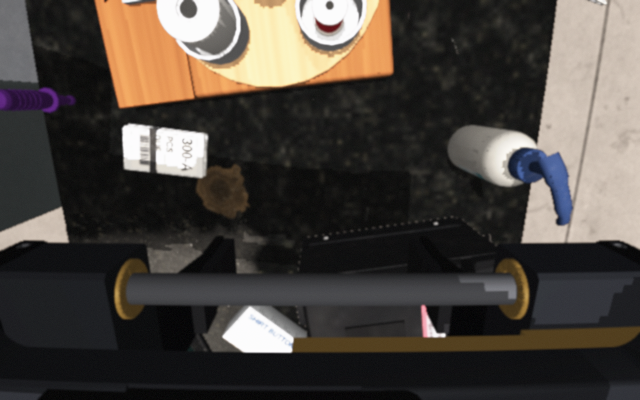

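Run:
```python
from h import *
a=cv2.imread('pics/scene0.png')[170:280,230:390]; b=cv2.imread('pics/side0.png')[180:290,230:390]
cv2.imwrite('pics/crop0.png',np.hstack([cv2.resize(a,None,fx=2.5*2,fy=5,interpolation=2)])[:600,:800])
cv2.imwrite('pics/crop1.png',cv2.resize(b,None,fx=5,fy=5,interpolation=2)[:600,:800])
```

```text
(no output)
```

View pics/crop0.png

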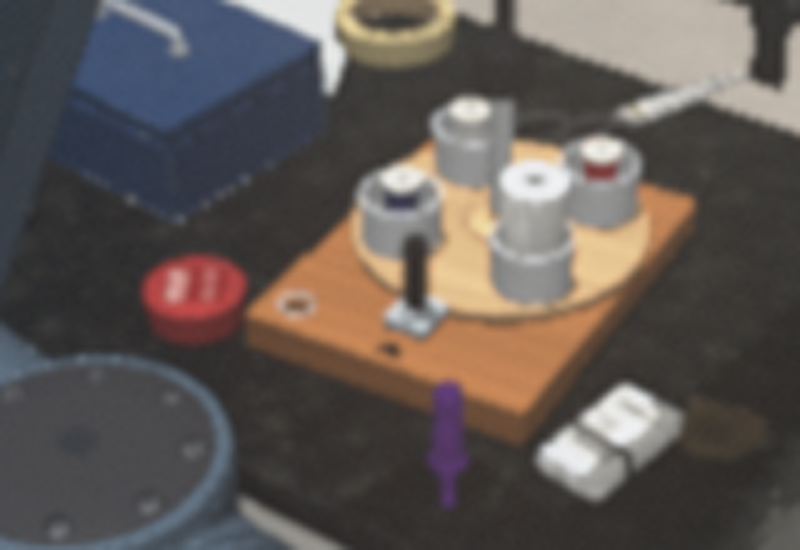

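View pics/crop1.png

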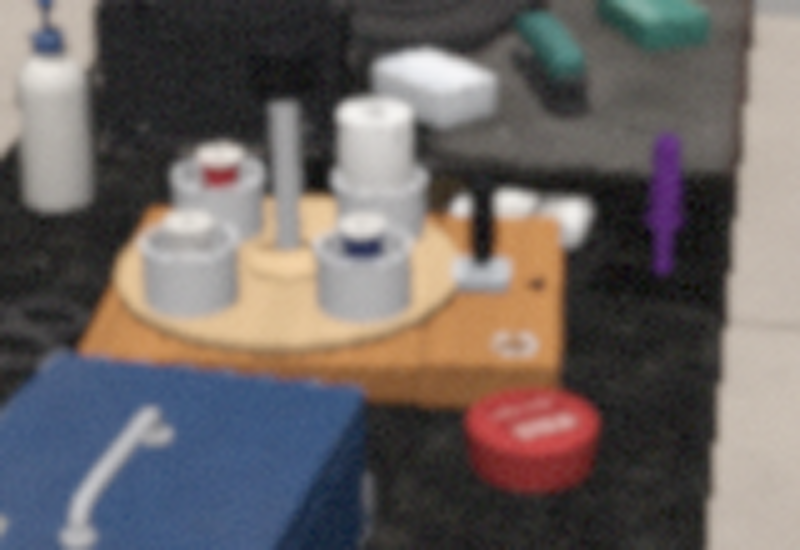

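Run:
```python
from h import *
s=load('scene0');d=load('side0');w=load('wrist0')
f=lambda x,y:((x+.5)/5-.5+230,(y+.5)/5-.5+170)
g=lambda x,y:((x+.5)/5-.5+230,(y+.5)/5-.5+180)
for n,a,b in [('park',(295,303),(516,344)),('pintop',(415,240),(484,178)),('pincollar',(415,305),(484,262)),('rolltop',(535,180),(375,108)),('wedge',(388,350),(538,284))]:
    print(n,tri((s,*f(*a)),(d,*g(*b))).round(4))
print('rolltop wrist at z', onz(w,190,12,0.121))
print('plinth corner right-front', onz(s,*f(520,415),.03), 'left-front',onz(s,*f(248,308),.03),onz(d,*g(565,370),.03),'back right', onz(w,392,73,.03),'wrist fr',onz(w,119,107,.03),'right-back scene',onz(s,*f(693,200),.03))
```

```text
park [0.4271 0.2581 0.0316]
pintop [0.4576 0.1789 0.0994]
pincollar [0.4576 0.1802 0.0454]
rolltop [0.5321 0.1356 0.123 ]
wedge [0.4243 0.1772 0.0313]
rolltop wrist at z [0.53359551 0.13710505 0.121     ]
plinth corner right-front [0.42238947 0.07155283 0.03      ] left-front [0.40753729 0.28202605 0.03      ] [0.39532352 0.28306024 0.03      ] back right [0.69211845 0.10388561 0.03      ] wrist fr [0.4225528  0.07344184 0.03      ] right-back scene [0.69283007 0.10266823 0.03      ]
```

Run:
```python
from h import *
w=load('wrist0')
for dx,dy in [(-.16,.06),(-.16,.1),(-.14,.03)]:
    v=dict(w); v['origin']=w['origin']+np.array([dx,dy,0])
    print(dx,dy,[np.round(proj(v,p)) for p in [(.457,.181,.1),(.457,.181,.045),(.427,.258,.03),(.574,.196,.186),(.533,.137,.121)]])
d=load('side0'); 
for u,v in [(305,258),(200,330),(290,335)]: 
    o,r=ray(d,u,v); print(o+r*d['depth'][v,u])
```

```text
-0.16 0.06 [array([312.,  41.]), array([313.,  52.]), array([280., -36.]), array([533., -16.]), array([416., 101.])]
-0.16 0.1 [array([312.,  96.]), array([314.,  97.]), array([281.,  12.]), array([523.,  65.]), array([412., 156.])]
-0.14 0.03 [array([284.,  -2.]), array([291.,  16.]), array([257., -73.]), array([501., -82.]), array([390.,  57.])]
[0.50011505 0.29470568 0.01275593]
[0.65374771 0.64207551 0.01394026]
[ 4.68728104e-01  6.07463558e-01 -1.36251844e-05]
```

Emit:
step_arm:
  slide:
    - [6,-16,0]
    - [6,-16,0]
    - [6,-16,0]
    - [6,-16,0]
    - [6,-16,0]
    - [0,-16,0]
    - [0,-16,0]
    - [0,-16,0]
    - [0,-16,0]
    - [0,-16,0]
    - [0,0,0]
    - [0,0,0]
  twist: [0,0,0,0,0,0,0,0,0,0,0,0]
  jaw: 50

```text
time: 1.15
position: [0.4648, 0.0301, 0.2397]
tool_rot: [0.707, 0.707, 0.0, 0.0]
ft_force: [0.7, -0.3, -0.8]
grip_width: 0.0502
```

Run:
```python
from h import *
snap('wrist','w1'); print(robot.get_obs()['position'])
```

```text
[0.46595489 0.02988612 0.23980245]
```

View pics/w1.png

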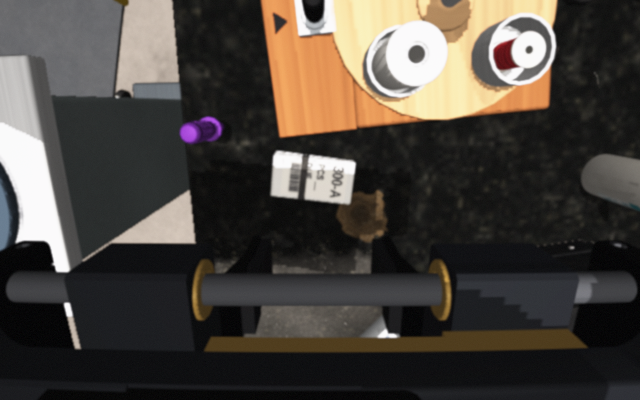

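Emit:
step_arm:
  slide:
    - [20,0,0]
    - [20,0,0]
    - [20,0,0]
    - [20,0,0]
    - [0,0,0]
    - [0,0,0]
    - [0,0,0]
  twist: [0,0,0,0,0,0,0]

```text
time: 1.78
position: [0.4659, 0.1097, 0.2395]
tool_rot: [0.707, 0.707, 0.0, 0.0]
ft_force: [-0.7, 0.1, -0.3]
grip_width: 0.0499
```

Run:
```python
from h import *
snap('wrist','w2'); print(robot.get_obs()['position'])
```

```text
[0.46569524 0.10943628 0.23948311]
```

View pics/w2.png

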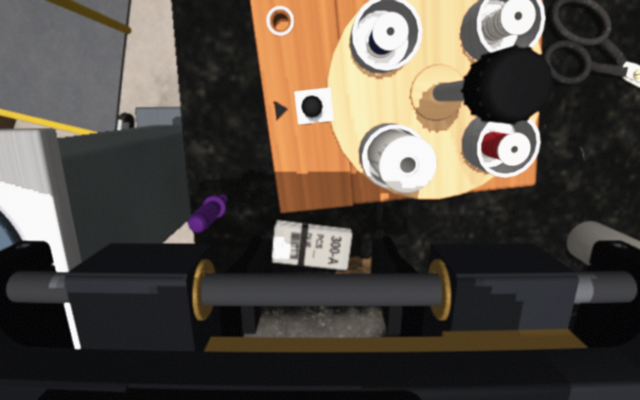

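Run:
```python
from h import *
i=cv2.imread('pics/w2.png')[0:210,240:550]
cv2.imwrite('pics/w2c.png',cv2.resize(i,None,fx=2.58,fy=2.58,interpolation=2))
i=cv2.imread('pics/w2.png')[0:140,250:400]
cv2.imwrite('pics/w2d.png',cv2.resize(i,None,fx=4,fy=4,interpolation=2))
```

```text
(no output)
```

View pics/w2c.png

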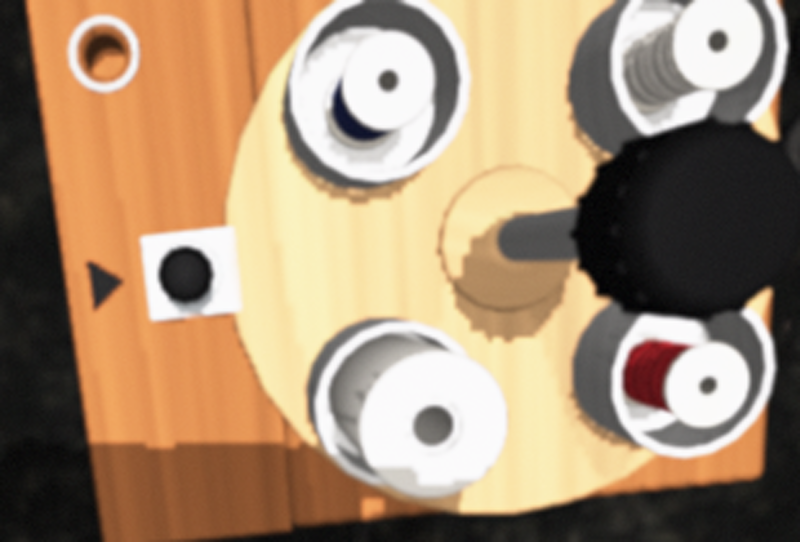

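View pics/w2d.png

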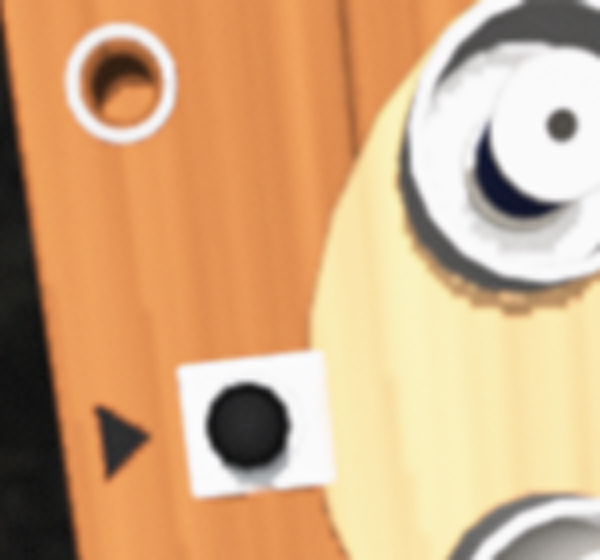

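Run:
```python
from h import *
s=load('scene0');d=load('side0');w=load('wrist0');w1=load('w1');w2=load('w2')
f=lambda x,y:((x+.5)/5-.5+230,(y+.5)/5-.5+170)
g=lambda x,y:((x+.5)/5-.5+230,(y+.5)/5-.5+180)
k=lambda x,y:((x+.5)/4-.5+250,(y+.5)/4-.5)
m=lambda x,y:((x+.5)/2.58-.5+240,(y+.5)/2.58-.5)
print('pin',tri((s,*f(415,240)),(d,*g(484,178)),(w2,*k(248,424))),onz(w2,*k(248,424),.1))
print('park',tri((s,*f(295,303)),(d,*g(516,344)),(w2,*k(121,84))),onz(w2,*k(121,84),.03))
P=onz(w2,*k(248,424),.1)
# ear corners, z .04
E=[onz(w2,*k(*q),.04) for q in [(179,368),(322,351),(335,482),(193,497)]]
print('ear ctr',np.mean(E,0),'yaw',[np.degrees(np.arctan2(*(E[b]-E[a])[[1,0]])) for a,b in [(0,1),(3,2)]])
# wedge
W=onz(w2,*k(151,437),.03);print('wedge tip',W)
# roll top
print('roll',tri((w2,*m(433,425)),(w1,417,53)),tri((w2,*m(433,425)),(w,189,10)),onz(w2,*m(433,425),.121))
# front corner & right edge
c1=onz(w2,*m(105,541),.03);print('fr', c1, 'left front edge',onz(w2,*m(27,0),.03))
# stem base collar circle centre  (z~.042)
print('stem base',onz(w2,*m(510,240),.042), 'knob top', onz(w2,*m(720,215),.186),'knob mid',onz(w2,*m(690,218),.168))
# cups rims z .078 : centres
for n,q in [('navy',(380,88)),('roll',(405,407)),('red',(696,377)),('grey',(700,45))]: print(n,onz(w2,*m(*q),.078))
```

```text
pin [0.45813205 0.18107422 0.09936079] [0.45857444 0.18294379 0.1       ]
park [0.42741932 0.25882543 0.03164047] [0.42762006 0.25980375 0.03      ]
ear ctr [0.45919547 0.18244193 0.04      ] yaw [np.float64(6.5012334589373255), np.float64(5.918170609146537)]
wedge tip [0.43284533 0.1795879  0.03      ]
roll [0.53236226 0.13985322 0.12166243] [0.5324169  0.13916637 0.11885438] [0.53204942 0.13977167 0.121     ]
fr [0.42288604 0.07624764 0.03      ] left front edge [0.40064653 0.27794992 0.03      ]
stem base [0.57590554 0.19507574 0.042     ] knob top [0.57478809 0.19621421 0.186     ] knob mid [0.57753624 0.19651469 0.168     ]
navy [0.5195372  0.23981223 0.078     ]
roll [0.53276163 0.1387477  0.078     ]
red [0.6327808 0.1495922 0.078    ]
grey [0.62059097 0.25422097 0.078     ]
```

Emit:
step_arm:
  slide:
    - [24,-3,0]
    - [24,-2,0]
    - [25,-2,0]
    - [0,0,0]
    - [0,0,0]
    - [0,0,0]
    - [0,0,0]
    - [0,0,0]
    - [0,0,0]
    - [0,0,0]
    - [0,0,0]
    - [0,0,0]
    - [0,0,0]
    - [0,0,0]
    - [0,0,0]
    - [0,0,0]
    - [0,0,0]
    - [0,0,0]
    - [0,0,0]
  twist: [0,0,0,-7,-7,-7,-7,-7,-7,-7,-7,-7,-7,-7,-7,-7,-5.3,0,0]
  jaw: 45

```text
time: 3.42
position: [0.4584, 0.1823, 0.2395]
tool_rot: [-0.053, 0.999, -0.0, 0.0]
ft_force: [0.5, -0.2, 0.7]
grip_width: 0.0452
```

Run:
```python
from h import *
snap('wrist','w3');o=robot.get_obs(); print(o['position'],o['q'],R.from_quat(o['tool_rot']).as_matrix().round(4))
```

```text
[0.45831904 0.18241646 0.23955513] [ 1.51867860e-01  3.51181291e-01  1.75617331e+00 -7.98695740e-05
  1.03411814e+00 -1.52538051e+00] [[-9.943e-01 -1.063e-01  1.000e-04]
 [-1.063e-01  9.943e-01 -0.000e+00]
 [-1.000e-04 -1.000e-04 -1.000e+00]]
```

View pics/w3.png

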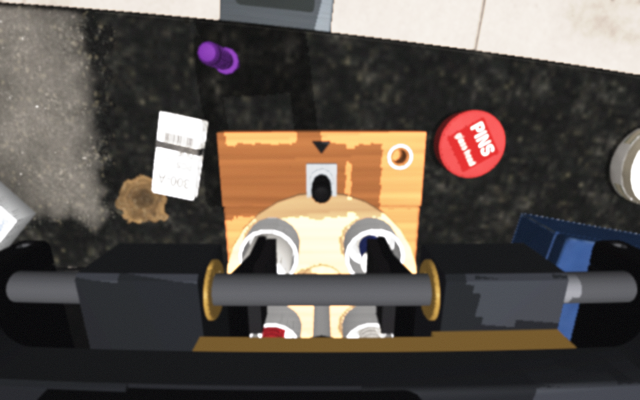

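Run:
```python
from h import *
w2=load('w2');w3=load('w3')
i=w3['color'][120:220,270:430];cv2.imwrite('pics/w3c.png',cv2.resize(i,None,fx=5,fy=5,interpolation=2))
print([np.round(proj(w3,p),1) for p in [(.4585,.1826,.1),(.4585,.1826,.045),(.4275,.2595,.03)]])
```

```text
[array([321. , 194.8]), array([321., 181.]), array([399.3, 156.2])]
```

View pics/w3c.png

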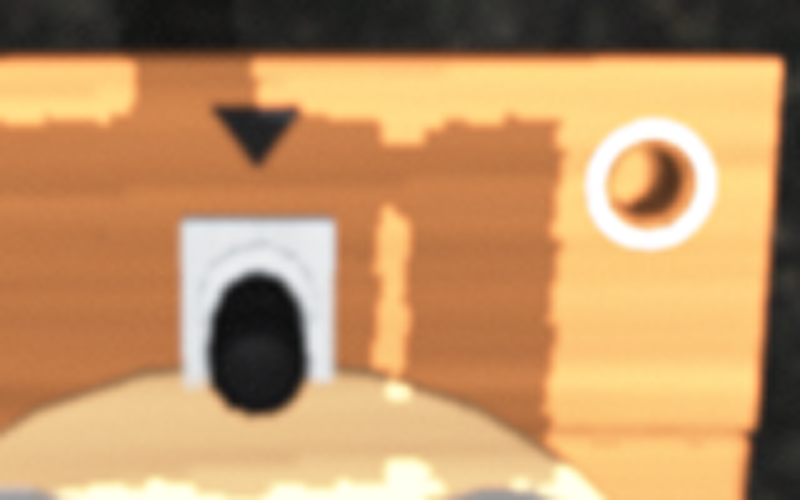

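Run:
```python
from h import *
w2=load('w2');w3=load('w3')
k=lambda x,y:((x+.5)/4-.5+250,(y+.5)/4-.5)
j=lambda x,y:((x+.5)/5-.5+270,(y+.5)/5-.5+120)
a=tri((w2,*k(248,424)),(w3,*j(258,368)));b=tri((w2,*k(121,84)),(w3,*j(652,184)))
print(a,b,onz(w3,*j(258,368),.1),onz(w3,*j(652,184),.03))
W=onz(w3,*j(257,166),.03);print('wedge',W)
```

```text
[0.45843899 0.18284197 0.09450873] [0.42761234 0.25999622 0.030231  ] [0.45706818 0.18261656 0.1       ] [0.42761889 0.26029477 0.03      ]
wedge [0.43262061 0.17978783 0.03      ]
```

Emit:
step_arm:
  slide:
    - [0,0,20]
    - [0,0,25]
    - [0,0,25]
    - [0,0,25]
    - [0,0,20]
    - [0,0,15]
    - [0,0,12]
    - [0,0,8]
    - [0,0,6]
    - [0,0,0]
    - [0,0,0]
    - [0,0,0]
  twist: [0,0,0,0,0,0,0,0,0,0,0,0]

```text
time: 4.47
position: [0.4586, 0.1831, 0.0842]
tool_rot: [-0.055, 0.998, 0.0, 0.001]
ft_force: [0.8, 1.0, 0.3]
grip_width: 0.045
```

Emit:
step_arm:
  slide:
    - [0,0,0]
    - [0,0,0]
    - [0,0,0]
    - [0,0,0]
    - [0,0,0]
    - [0,0,0]
    - [0,0,0]
    - [0,0,0]
    - [0,0,0]
  twist: [0,0,0,0,0,0,0,0,0]
  jaw: 10
  force: 40

```text
time: 5.22
position: [0.4581, 0.1829, 0.0837]
tool_rot: [-0.055, 0.998, -0.0, 0.0]
ft_force: [-0.9, -0.4, 1.2]
grip_width: 0.0166
```

Run:
```python
from h import *
snap('wrist','w4');snap('side','s4');o=robot.get_obs(); print(o)
a=cv2.imread('pics/s4.png')[180:290,230:390]
cv2.imwrite('pics/s4c.png',cv2.resize(a,None,fx=5,fy=5,interpolation=2))
```

```text
{'time': 5.3167, 'q': array([ 1.53079150e-01,  6.14264887e-01,  1.88922172e+00, -2.03831317e-04,
        6.37893117e-01, -1.52756404e+00]), 'joint_velocities': array([ 3.69508349e-04,  6.95270811e-04,  1.01393949e-04, -3.48563163e-04,
       -8.60931005e-05,  5.03505605e-04]), 'joint_torque': array([ 4.90718130e-01, -3.67424762e+01, -7.59773433e+00,  1.93295027e-01,
        1.12387683e-02,  4.10134118e-03]), 'position': array([0.45809725, 0.18295601, 0.08366013]), 'tool_rot': array([-5.49775641e-02,  9.98487583e-01, -4.99744314e-05,  1.11900385e-04]), 'ft_force': array([-0.11641759, -0.42447005,  1.59853538]), 'moment': array([-0.11108129, -0.05351019, -0.06333441]), 'grip_width': 0.0165085591092149}
```

View pics/w4.png

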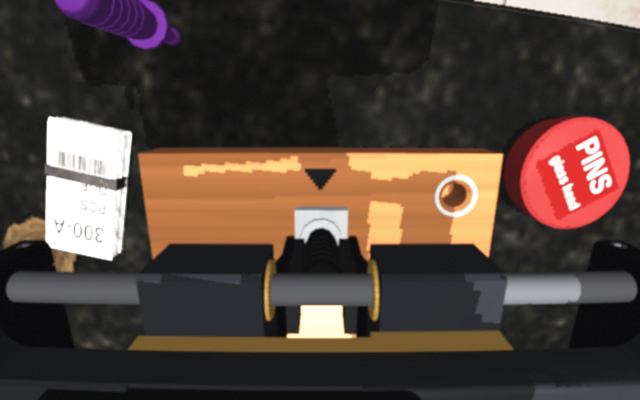

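View pics/s4c.png

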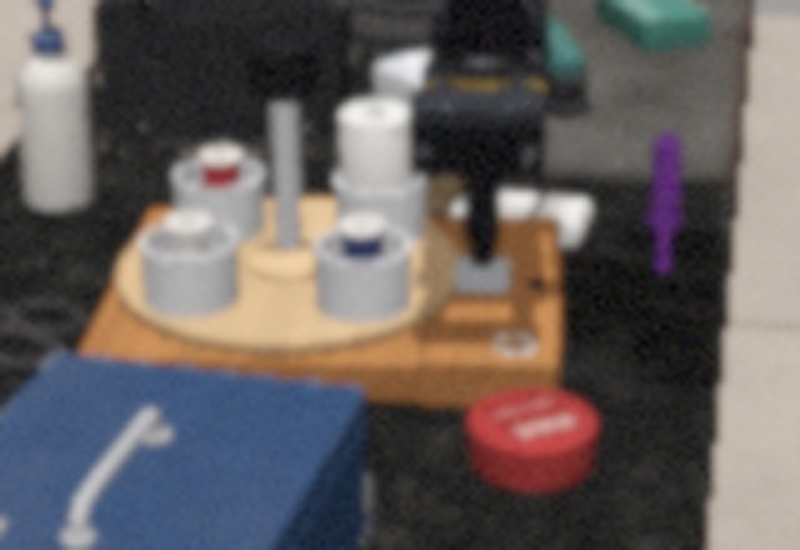

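Emit:
step_arm:
  slide:
    - [0,0,-1.5]
    - [0,0,-1.5]
    - [0,0,-1.5]
    - [0,0,-1.5]
    - [0,0,-2]
    - [0,0,-2]
    - [0,0,-3]
    - [0,0,-4]
    - [0,0,-5]
    - [0,0,-6]
    - [0,0,-8]
    - [0,0,-8]
    - [0,0,-8]
    - [0,0,-8]
    - [0,0,0]
    - [0,0,0]
  twist: [0,0,0,0,0,0,0,0,0,0,0,0,0,0,0,0]

```text
time: 6.65
position: [0.4584, 0.1831, 0.1443]
tool_rot: [-0.055, 0.998, 0.0, 0.001]
ft_force: [0.4, 0.1, -1.2]
grip_width: 0.0166
```

Run:
```python
from h import *
snap('wrist','w5');snap('side','s5');o=robot.get_obs(); print(o['position'],o['grip_width'])
a=cv2.imread('pics/s5.png')[180:290,230:390]
cv2.imwrite('pics/s5c.png',cv2.resize(a,None,fx=5,fy=5,interpolation=2))
```

```text
[0.45775332 0.182982   0.14346129] 0.01732267483641355
```

View pics/w5.png

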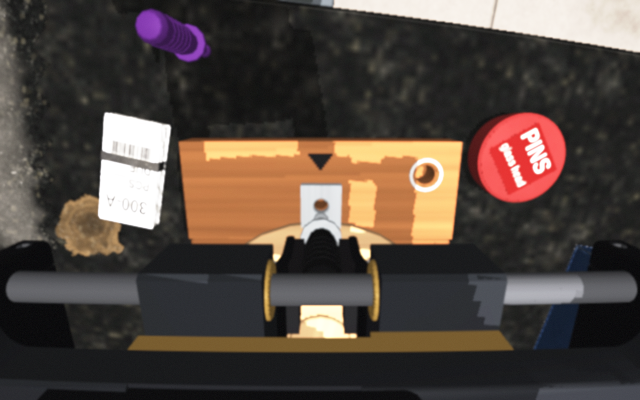

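View pics/s5c.png

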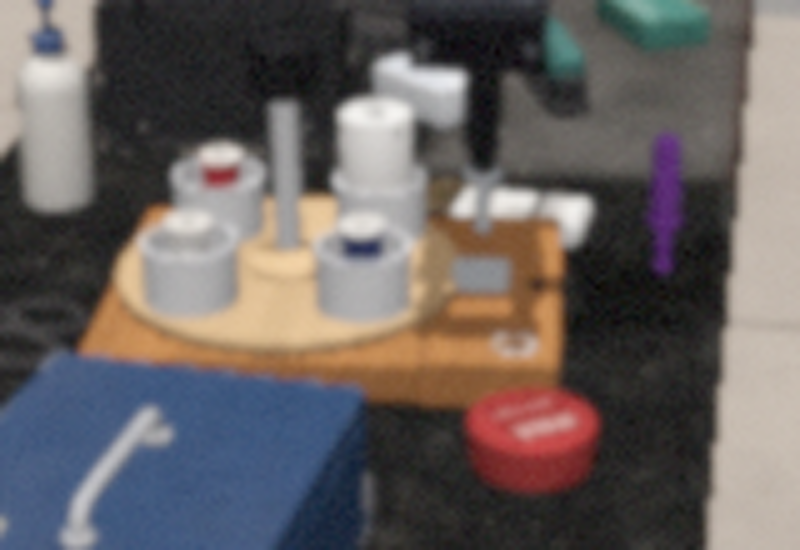

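Emit:
step_arm:
  slide:
    - [4,10,0]
    - [5,20,0]
    - [5,20,0]
    - [5,20,0]
    - [2.7,10,0]
    - [0,0,0]
    - [0,0,0]
    - [0,0,0]
  twist: [0,0,0,0,0,0,0,0]

```text
time: 7.42
position: [0.4277, 0.2598, 0.1434]
tool_rot: [-0.055, 0.998, -0.0, -0.0]
ft_force: [-0.6, 0.6, -0.2]
grip_width: 0.017
```

Run:
```python
from h import *
snap('wrist','w6');snap('side','s6');snap('scene','c6');o=robot.get_obs(); print(o['position'],o['grip_width'])
a=cv2.imread('pics/s6.png')[200:260,290:370]
cv2.imwrite('pics/s6c.png',cv2.resize(a,None,fx=9,fy=9,interpolation=2))
a=cv2.imread('pics/c6.png')[190:250,260:340]
cv2.imwrite('pics/c6c.png',cv2.resize(a,None,fx=9,fy=9,interpolation=2))
```

```text
[0.42801249 0.25942272 0.14350551] 0.016931666373863376
```

View pics/w6.png

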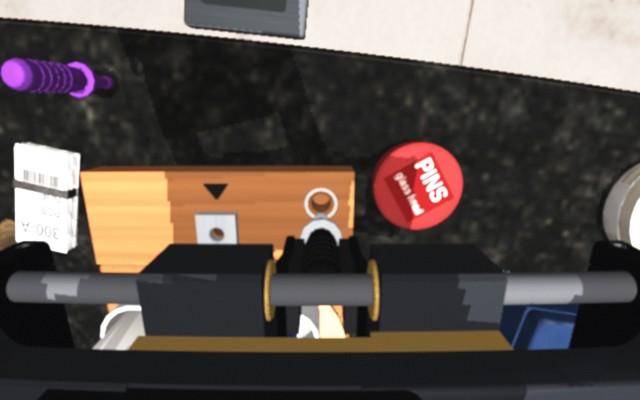

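View pics/s6c.png

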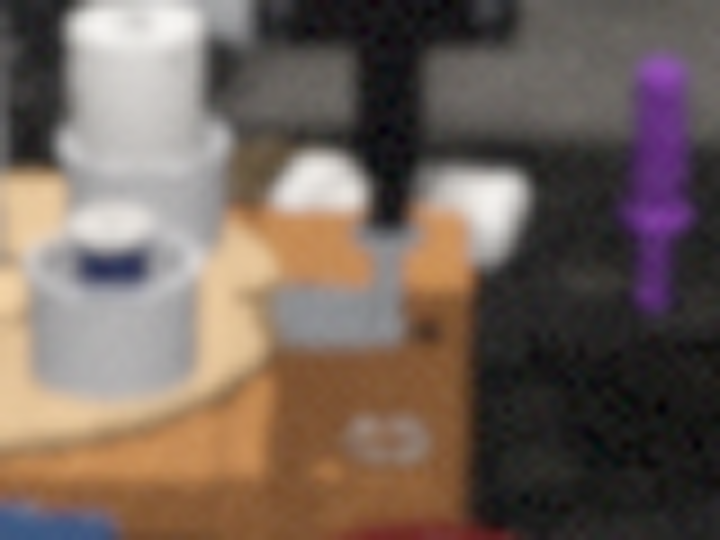

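View pics/c6c.png

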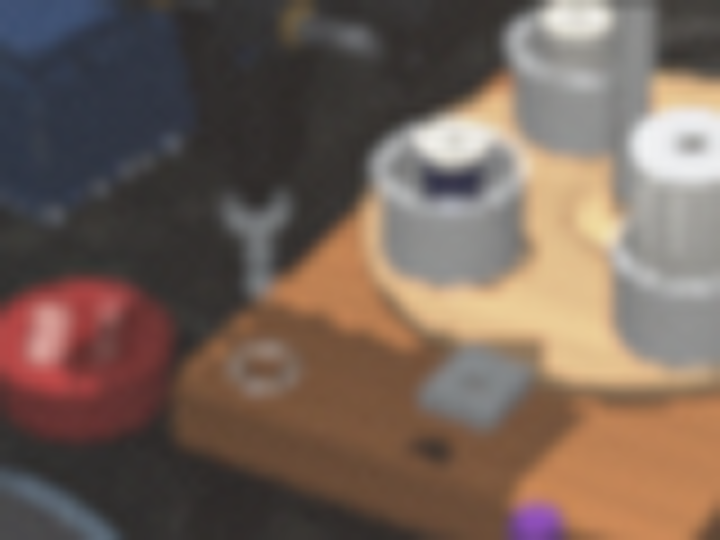

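Run:
```python
from h import *
s=load('c6');d=load('s6');w=load('w6')
f=lambda x,y:((x+.5)/9-.5+260,(y+.5)/9-.5+190)
g=lambda x,y:((x+.5)/9-.5+290,(y+.5)/9-.5+200)
print('tip',tri((s,*f(259,297)),(d,*g(387,325))))
print('collar',tri((s,*f(258,212)),(d,*g(389,235))))
print('ring',tri((s,*f(263,370)),(d,*g(387,440))),tri((s,*f(263,370)),(d,*g(387,440)),(w,320,202)),onz(w,320.5,202,.03))
```

```text
tip [0.42662283 0.2546151  0.0680231 ]
collar [0.42811359 0.25655422 0.10180117]
ring [0.42743534 0.25716626 0.03049552] [0.42721335 0.25817057 0.03053004] [0.42672449 0.25955893 0.03      ]
```

Emit:
step_arm:
  slide:
    - [0,0.8,5]
    - [0,0,10]
    - [0,0,10]
    - [0,0,6]
    - [0,0,3]
    - [0,0,3]
    - [0,0,3]
    - [0,0,3]
    - [0,0,3]
    - [0,0,0]
    - [0,0,0]
  twist: [0,0,0,0,0,0,0,0,0,0,0]

```text
time: 8.48
position: [0.4275, 0.261, 0.0975]
tool_rot: [-0.055, 0.998, -0.0, -0.0]
ft_force: [0.1, -0.5, 0.5]
grip_width: 0.0169
```

Run:
```python
from h import *
snap('side','s7');snap('wrist','w7');o=robot.get_obs(); print(o['position'],o['grip_width'],o['ft_force'],o['moment'])
a=cv2.imread('pics/s7.png')[200:260,290:370]
cv2.imwrite('pics/s7c.png',cv2.resize(a,None,fx=9,fy=9,interpolation=2))
```

```text
[0.42766211 0.26103252 0.09772678] 0.016963116561552596 [-0.39556491  0.201599   -0.90493405] [ 0.08890931 -0.05458837 -0.05570419]
```

View pics/s7c.png

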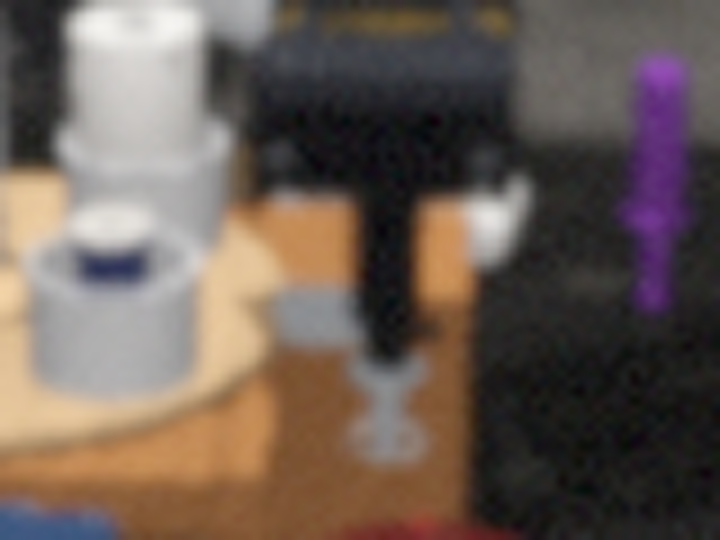

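View pics/w7.png

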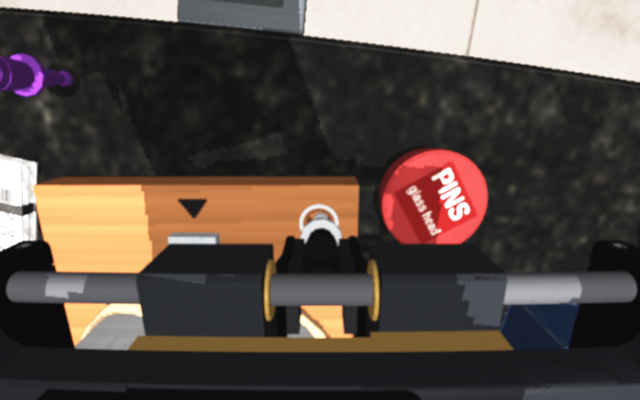

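Emit:
step_arm:
  slide:
    - [0,0,3]
    - [0,0,3]
    - [0,0,3]
    - [0,0,2.5]
    - [0,0,1.5]
    - [0,0,0]
    - [0,0,0]
  twist: [0,0,0,0,0,0,0]

```text
time: 9.17
position: [0.4274, 0.2609, 0.0844]
tool_rot: [-0.055, 0.998, -0.0, -0.0]
ft_force: [0.4, 0.1, -0.8]
grip_width: 0.0167
```

Run:
```python
from h import *
snap('side','s8');snap('scene','c8');o=robot.get_obs(); print(o['position'],o['grip_width'],o['ft_force'],o['moment'])
a=cv2.imread('pics/s8.png')[200:260,290:370];b=cv2.imread('pics/c8.png')[190:250,260:340]
cv2.imwrite('pics/s8c.png',cv2.resize(np.vstack([a,b]),None,fx=5,fy=5,interpolation=2))
```

```text
[0.42759107 0.26097063 0.08456256] 0.016402984446901865 [-0.18148061  0.2971726  -1.12969989] [ 0.12368801 -0.05416154 -0.00162241]
```

View pics/s8c.png

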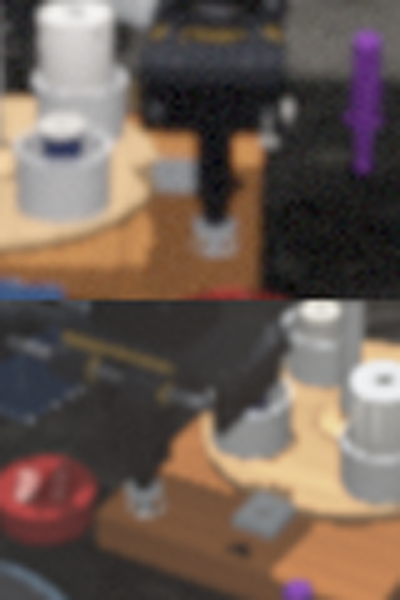

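Emit:
step_arm:
  slide:
    - [0,0,1]
    - [0,0,0]
    - [0,0,0]
  twist: [0,0,0]

```text
time: 9.52
position: [0.4277, 0.261, 0.0837]
tool_rot: [-0.055, 0.998, 0.0, 0.0]
ft_force: [-0.3, -0.1, -0.8]
grip_width: 0.0168
```

Emit:
step_arm:
  slide:
    - [0,0,0]
    - [0,0,0]
    - [0,0,0]
    - [0,0,0]
    - [0,0,0]
    - [0,0,-8]
    - [0,0,-15]
    - [0,0,-25]
    - [0,0,-35]
    - [0,0,-40]
    - [0,0,-30]
    - [0,0,0]
    - [0,0,0]
  twist: [0,0,0,0,0,0,0,0,0,0,0,0,0]
  jaw: 50

```text
time: 10.6
position: [0.4285, 0.2614, 0.239]
tool_rot: [-0.055, 0.998, 0.001, 0.003]
ft_force: [0.1, -0.1, -0.2]
grip_width: 0.05
```

Run:
```python
from h import *
snap('wrist','w9');snap('side','s9');snap('scene','c9');o=robot.get_obs(); print(o['position'],o['grip_width'],o['ft_force'],o['q'])
a=cv2.imread('pics/s9.png')[200:260,290:370];b=cv2.imread('pics/c9.png')[190:250,260:340]
cv2.imwrite('pics/s9c.png',cv2.resize(np.vstack([a,b]),None,fx=5,fy=5,interpolation=2))
```

```text
[0.42634657 0.26053583 0.23543875] 0.050090896404107334 [ 0.38873474  0.21760364 -0.26820341] [ 3.24505510e-01  3.66552099e-01  1.74419857e+00  6.74877010e-06
  1.03392558e+00 -1.35617641e+00]
```

View pics/s9c.png

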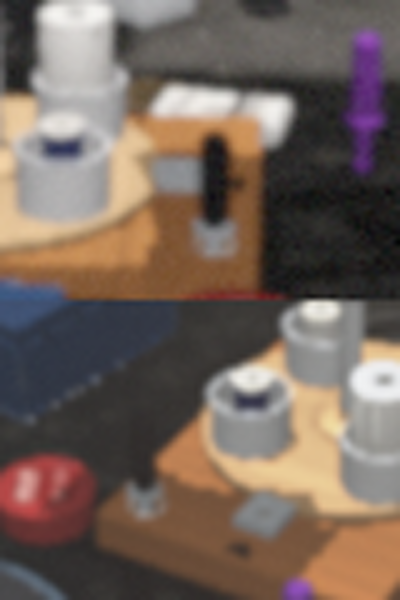

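View pics/w9.png

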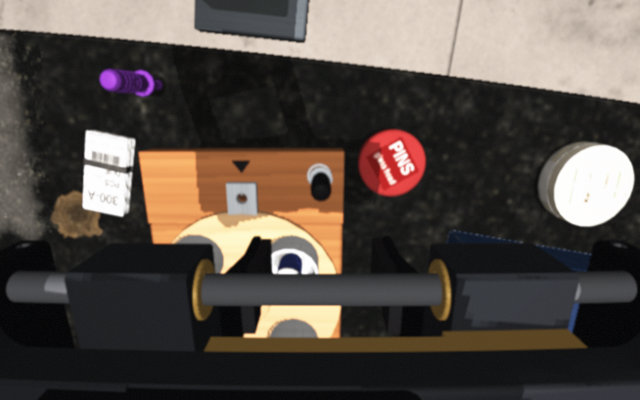

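Emit:
step_arm:
  slide:
    - [-14,-8,0]
    - [-20,-12,0]
    - [-22,-13,0]
    - [-22,-13,0]
    - [-22,-13,0]
    - [-20,-12,0]
    - [-14,-7,0]
    - [-6.8,-3.1,0]
    - [0,0,0]
    - [0,0,0]
    - [0,0,0]
  twist: [0,0,0,0,0,0,0,0,0,0,0]
  jaw: 75

```text
time: 11.67
position: [0.5751, 0.196, 0.2357]
tool_rot: [-0.055, 0.998, -0.0, -0.001]
ft_force: [-0.6, -0.2, 0.1]
grip_width: 0.0749
```

Run:
```python
from h import *
snap('wrist','w10');snap('scene','c10');o=robot.get_obs(); print(o['position'],o['grip_width'],o['q'],R.from_quat(o['tool_rot']).as_matrix().round(4)[:,0])
a=cv2.imread('pics/c10.png')[150:260,260:400]
cv2.imwrite('pics/c10c.png',cv2.resize(a,None,fx=5,fy=5,interpolation=2))
```

```text
[0.57518356 0.19630656 0.23633457] 0.07492637317770619 [ 1.45162863e-01  5.08177525e-01  1.48003925e+00  1.49763837e-04
  1.15473915e+00 -1.53665652e+00] [-0.9938 -0.1107  0.0014]
```

View pics/w10.png

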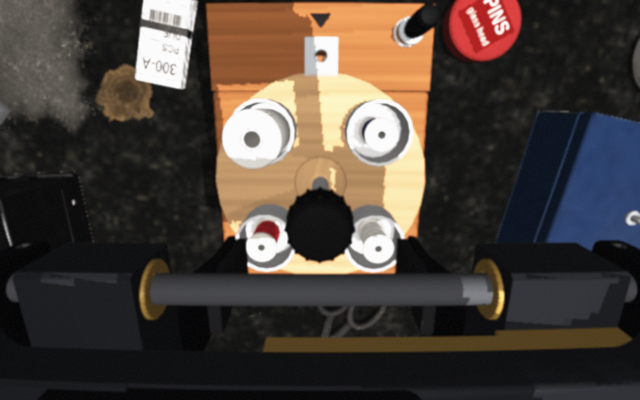

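View pics/c10c.png

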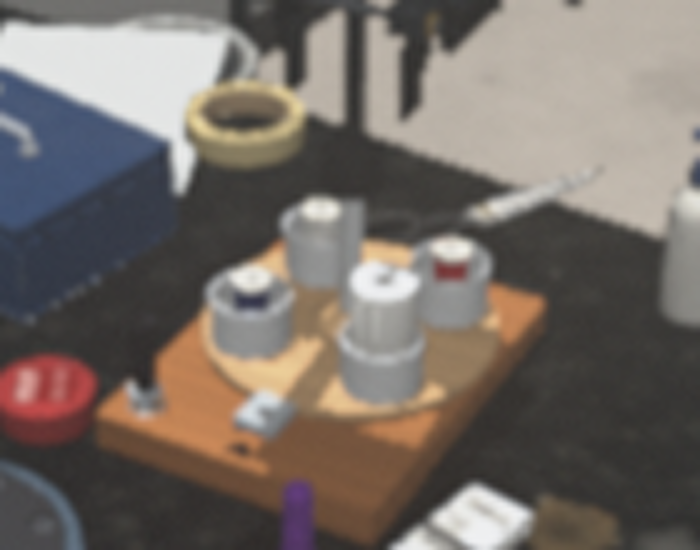

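Run:
```python
from h import *
w=load('w10');g=cv2.cvtColor(w['color'],cv2.COLOR_BGR2GRAY)
a=w['color'][150:280,250:400];cv2.imwrite('pics/w10c.png',cv2.resize(a,None,fx=5,fy=4.6,interpolation=2))
m=(g<45).astype(np.uint8);m=cv2.morphologyEx(m,cv2.MORPH_OPEN,np.ones((5,5)))
n,l,st,ce=cv2.connectedComponentsWithStats(m[:272]);k=l[225,320];print(st[k],ce[k])
for p in [(.576,.1955,.186),(.576,.1955,.15),(.576,.1955,.168)]: print(proj(w,p))
v=w['origin'];
for z in (.186,.15): 
  c=[proj(w,(.576+.021*np.cos(t),.1955+.021*np.sin(t),z)) for t in np.linspace(0,6.28,60)];c=np.array(c);print(c.min(0),c.max(0))
```

```text
[ 287  189   66   72 3744] [319.38354701 224.79086538]
(np.float64(319.2930661734488), np.float64(233.94462614261914))
(np.float64(319.5672082855043), np.float64(215.56968270284702))
(np.float64(319.44060398228015), np.float64(224.0525631378168))
[284.01650456 199.92103662] [354.57251759 266.14851259]
[289.32076212 186.08015183] [349.81668789 243.73964   ]
```

View pics/w10c.png

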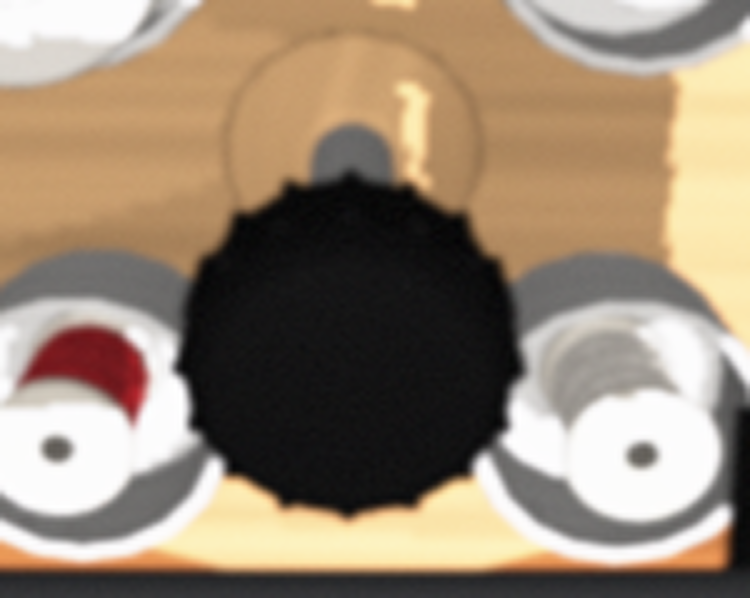

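Emit:
step_arm:
  slide:
    - [-0.7,-0.9,8]
    - [0,0,14]
    - [0,0,16]
    - [0,0,14]
    - [0,0,10]
    - [0,0,5]
    - [0,0,3]
    - [0,0,0]
    - [0,0,0]
  twist: [0,0,0,0,0,0,0,0,0]

```text
time: 12.52
position: [0.5776, 0.1951, 0.167]
tool_rot: [-0.055, 0.998, 0.0, 0.0]
ft_force: [-0.3, 0.1, -0.2]
grip_width: 0.0751
```

Emit:
step_arm:
  slide:
    - [0,0,0]
    - [0,0,0]
    - [0,0,0]
    - [0,0,0]
    - [0,0,0]
    - [0,0,0]
    - [0,0,0]
    - [0,0,0]
    - [0,0,0]
    - [0,0,0]
  twist: [0,0,0,0,0,0,0,0,0,0]
  jaw: 30
  force: 30

```text
time: 13.35
position: [0.5772, 0.1951, 0.1667]
tool_rot: [-0.055, 0.998, 0.0, 0.0]
ft_force: [-0.3, 0.2, 1.5]
grip_width: 0.0408
```

Run:
```python
from h import *
snap('wrist','w11');o=robot.get_obs(); print(o['position'],o['grip_width'],o['ft_force'],o['moment'],R.from_quat(o['tool_rot']).as_matrix().round(4)[:,0])
```

```text
[0.577206   0.1951015  0.16668483] 0.041035039952787004 [0.93247854 0.5000176  1.61252115] [0.26760686 0.01456914 0.02564038] [-9.940e-01 -1.097e-01 -2.000e-04]
```

View pics/w11.png

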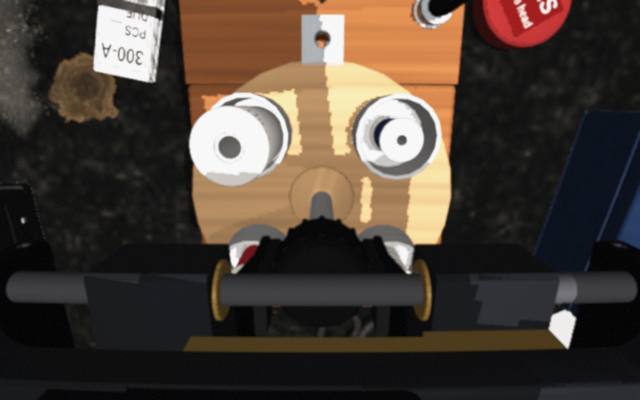

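Emit:
step_arm:
  slide:
    - [0,0,0]
    - [0,0,0]
    - [0,0,0]
    - [0,0,0]
    - [0,0,0]
    - [0,0,0]
    - [0,0,0]
    - [0,0,0]
    - [0,0,0]
    - [0,0,0]
    - [0,0,0]
    - [0,0,0]
    - [0,0,0]
    - [0,0,0]
    - [0,0,0]
    - [0,0,0]
    - [0,0,0]
    - [0,0,0]
    - [0,0,0]
  twist: [1,2,3,3,3,3,3,3,3,3,3,3,3,3,3,2,1,0,0]

```text
time: 14.98
position: [0.5769, 0.1938, 0.1666]
tool_rot: [0.331, 0.944, -0.001, -0.0]
ft_force: [-2.7, -5.3, 3.9]
grip_width: 0.0405
```

Run:
```python
from h import *
snap('wrist','w12');snap('scene','c12');snap('side','s12');o=robot.get_obs(); print(o['position'],o['grip_width'],o['ft_force'],o['moment'],R.from_quat(o['tool_rot']).as_matrix().round(4)[:,0],o['q'])
a=cv2.imread('pics/c12.png')[150:260,260:400]
cv2.imwrite('pics/c12c.png',cv2.resize(a,None,fx=5,fy=5,interpolation=2))
```

```text
[0.57686538 0.1938448  0.16664738] 0.04082723521977034 [-1.48712809 -4.84165739  3.33604347] [-0.6816982   0.14679581  0.00331191] [-7.809e-01  6.246e-01 -6.000e-04] [ 0.1416914   0.59435938  1.54204445 -0.00230357  1.00642713 -0.75321178]
```

View pics/w12.png

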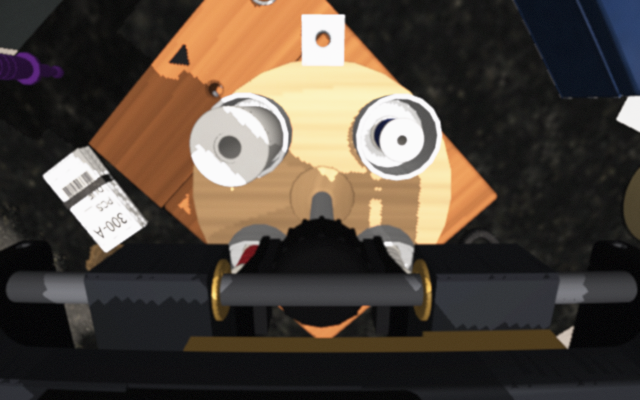

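View pics/c12c.png

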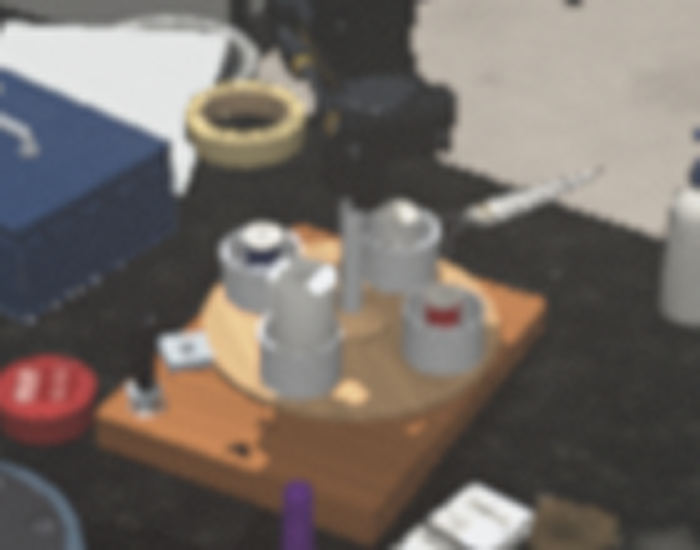

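Run:
```python
from h import *
w=load('w12')
a=w['color'][0:110,150:350];cv2.imwrite('pics/w12a.png',cv2.resize(a,None,fx=4,fy=4,interpolation=2))
a=w['color'][80:215,180:340];cv2.imwrite('pics/w12b.png',cv2.resize(a,None,fx=4.4,fy=4.4,interpolation=2))
```

```text
(no output)
```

View pics/w12a.png

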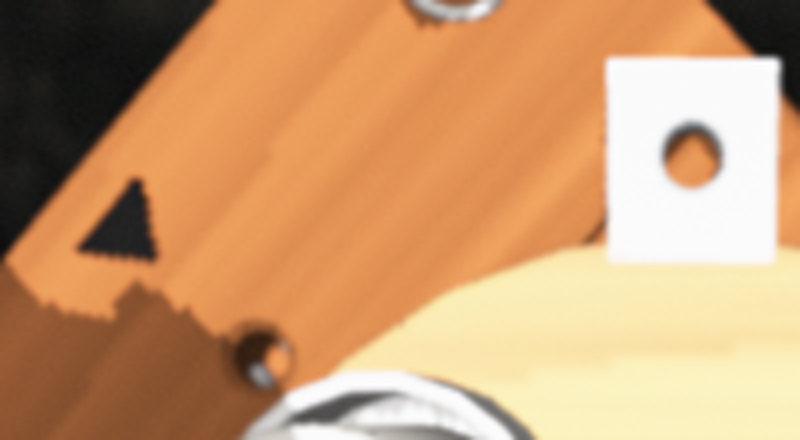

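View pics/w12b.png

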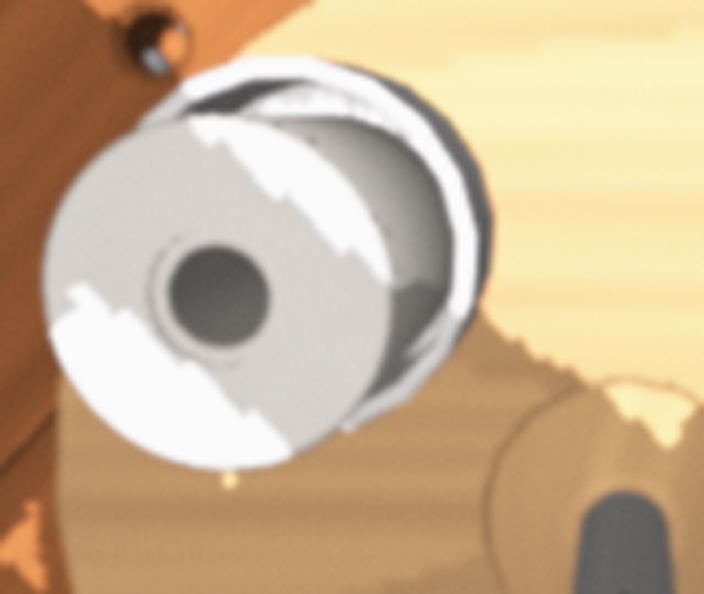

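Run:
```python
from h import *
w=load('w12')
k=lambda x,y:((x+.5)/4-.5+150,(y+.5)/4-.5)
m=lambda x,y:((x+.5)/4.4-.5+180,(y+.5)/4.4-.5+80)
ear=onz(w,*k(692,155),.04);soc=onz(w,*k(262,356),.03);tip=onz(w,*k(157,262),.03);base=onz(w,*k(108,214),.03)
A=onz(w,*m(624,510),.042)  # circle at stem base
roll=onz(w,*m(219,296),.121); rim=onz(w,*m(325,250),.078)
ang=lambda p,c:np.degrees(np.arctan2(p[1]-c[1],p[0]-c[0]))%360
print('chord',np.linalg.norm((ear-soc)[:2]),2*.118*np.sin(np.pi/8),np.linalg.norm(ear[:2]-A[:2]))
for C in (A,np.array([.576,.1955]),np.array([.5768,.1955]),np.array([.576,.1947])):
    print(C,'ear',ang(ear,C),'soc',ang(soc,C),'tip',ang(tip,C),'base',ang(base,C),'roll',ang(roll,C),np.linalg.norm((roll-np.r_[C[:2],.121])[:2]),ang(ear,C)-ang(soc,C))
print(ear,soc,tip,roll)
# w11 before: ear hole and roll
w1=load('w11')
print(onz(w1,322.5,39.5,.04))
```

```text
chord 0.09001223641323648 0.09031329003816119 0.11661324492544384
[0.57437217 0.19635393 0.042     ] ear 140.92937292357695 soc 186.32879395999768 tip 186.7689251244057 base 186.70624355614214 roll 187.58169401612668 0.0694180906443736 -45.39942103642073
[0.576  0.1955] ear 141.10501955724874 soc 185.83025617194062 tip 186.3552611684187 base 186.3259285328551 roll 186.72437404159456 0.07092696164087091 -44.72523661469188
[0.5768 0.1955] ear 141.34679361740092 soc 185.7911165408412 tip 186.32022687185625 base 186.29380147729816 roll 186.64954071676226 0.0717215195561729 -44.44432292344027
[0.576  0.1947] ear 140.80502969407368 soc 185.4441056894455 tip 186.03877844243078 base 186.0344927261472 roll 186.08174677999827 0.070837742627202 -44.639075995371826
[0.48383719 0.26985268 0.04      ] [0.45844434 0.18349641 0.03      ] [0.43285669 0.17955707 0.03      ] [0.50556095 0.18719493 0.121     ]
[0.45876083 0.18347081 0.04      ]
```

Emit:
step_arm:
  slide:
    - [0,0,0]
    - [0,0,0]
    - [0,0,0]
    - [0,0,0]
    - [0,0,0]
    - [0,0,0]
  twist: [0,0,0,0,0,0]
  force: 40

```text
time: 15.63
position: [0.5769, 0.1938, 0.1667]
tool_rot: [0.331, 0.944, -0.001, -0.0]
ft_force: [-2.3, -5.8, 2.6]
grip_width: 0.0405
```

Run:
```python
from h import *
snap('wrist','w13');snap('side','s13');o=robot.get_obs(); print(o['time'],o['position'],o['grip_width'],o['ft_force'],o['moment'],R.from_quat(o['tool_rot']).as_matrix().round(4)[:,0],abs(o['joint_velocities']).max())
d=cv2.absdiff(cv2.imread('pics/w12.png'),cv2.imread('pics/w13.png'));print('diff',d.mean(),(d.max(2)>60).sum())
a=cv2.imread('pics/s13.png')[150:290,230:390]
cv2.imwrite('pics/s13c.png',cv2.resize(a,None,fx=4,fy=4,interpolation=2))
```

```text
15.7333 [0.5768135  0.19382909 0.16663701] 0.04065452696447624 [-1.84140966 -4.76997117  2.60531522] [-0.62670292  0.07001675 -0.00278332] [-7.809e-01  6.246e-01 -5.000e-04] 0.0016976818402920845
diff 1.2468567708333333 62
```

View pics/s13c.png

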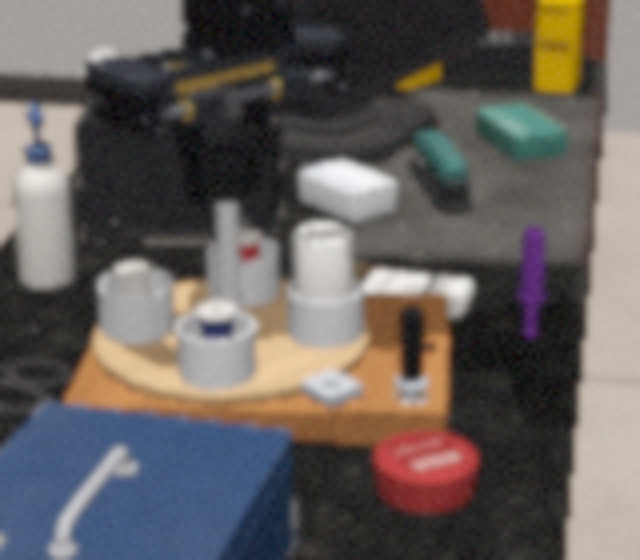

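The side view shows the pin upright in the park hole (crop 412,355), the roll's cup at the front (325,290), the spools in their cups and the knob still gripped.

```bash
python3 -c "
from rig import robot
print(robot.hand_in())"
```

```text
the job is handed in; nothing more can be done
None
```

I pulled the black locking pin straight up out of the snap socket and stood it in the parking hole. I then gripped the knob, turned the caddy 45° to bring the paper-roll cup to the front, and handed in at about 15.7 s, still holding the knob with a 40 N grip.

**Turn angle:** the tool turned 44.96°. The distance from the lock ear's hole to the socket gives 44.8°. Angles taken about four slightly different estimates of the axis ranged from 44.4° to 45.4°. The roll's top centre appears 0.05° to 0.8° off the wedge's line, and it has about 3 mm of play in its cup.

**Final state:**
- **Stillness:** joint speeds were near zero, and wrist pictures taken before and after the last hold showed no visible movement.
- **Pin:** it stands upright with its collar about 10 mm above the rail.
- **Other things:** the roll and all three spools are in their cups, and nothing else on the counter appears to have moved.

**Remaining disagreements:**
- My axis estimates differed by 1 to 2 mm. The gripper sits slightly off the axis and feels a steady side force of about 5 N.
- The scene and side cameras put the parking hole 1 to 2 mm from where the wrist camera did. The pin went in without any noticeable force.

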